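# Stack the grater paddles in their dock, line them up with the tapered pin and lock them

### The job

Lay every loose grater paddle in the wooden dock, flat on top of the black-ended one that is already there. Then drive the orange-handled tapered pin fully home through the hole at one end of the stack to pull the holes into line, and while it stays there push a cork-headed lock pin fully home through the other end. Then draw the tapered pin out, put it back fully home in the tool block, lock the freed holes with the second lock pin, and leave the tubes, garlic press and scoop where they are.

Things in the scene. Friction and masses are not known exactly. Their poses are not given: they have to be found in the camera images.
- dock: wooden storage dock, fixed block 200 x 80 x 45 mm; origin at the centre of its underside, x along its length; a 14 mm hole goes right down through it 48 mm either side of its middle. Its six guide posts are described under dock_hole1. Paddles lie flat in it, lengthwise, one on another; the middle of the long sides is free for fingers
- dock_hole0 (a point): centre of the mouth of the dock's hole at dock x = -48 mm, on the dock's top (45 mm above the surface)
- dock_hole1 (a point): the same at dock x = +48 mm. Six 8 mm guide posts with pointed tops stand 40 mm above the dock's top: four at dock x = +-70, y = +-27.5 mm (a paddle has 1.5 mm of play each way across) and one beyond each end at x = +-83.5, y = 0 (4.5 mm of play each way lengthwise)
- paddle_black: grater paddle, flat steel plate 150 x 44 x 8 mm (x, y, z) with black plastic ends and a 14 mm through hole on its long centre line 48 mm either side of its middle; both ends alike; 0.09 to 0.18 kg; origin at the centre of its underside, x along its length, z up; starts in the dock at the bottom of the stack, pushed a few mm out of line with the dock's holes
- paddle_red: grater paddle, flat steel plate 150 x 44 x 8 mm (x, y, z) with red plastic ends and a 14 mm through hole on its long centre line 48 mm either side of its middle; both ends alike; 0.09 to 0.18 kg; origin at the centre of its underside, x along its length, z up; starts flat on the drawer floor, or is absent (None from the first moment)
- paddle_green: grater paddle, flat steel plate 150 x 44 x 8 mm (x, y, z) with green plastic ends and a 14 mm through hole on its long centre line 48 mm either side of its middle; both ends alike; 0.09 to 0.18 kg; origin at the centre of its underside, x along its length, z up; starts flat on the drawer floor, or is absent
- paddle_yellow: grater paddle, flat steel plate 150 x 44 x 8 mm (x, y, z) with yellow plastic ends and a 14 mm through hole on its long centre line 48 mm either side of its middle; both ends alike; 0.09 to 0.18 kg; origin at the centre of its underside, x along its length, z up; starts flat on the drawer floor, or is absent
- block: dark wooden tool block, fixed, 200 x 50 x 70 mm; origin at the centre of its underside, x along its length; three 14 mm holes go right down through it at x = -65, 0 and +65 mm
- block_hole0 (a point): centre of the mouth of the block's hole at block x = -65 mm, on its top (70 mm above the surface); the tapered pin stands in it at the start and belongs here (any of the three holes will do)
- block_hole1 (a point): the same at x = 0; the first lock pin stands in it at the start
- block_hole2 (a point): the same at x = +65 mm; the second lock pin stands in it at the start
- drift: tapered alignment pin: steel cone from 4 mm at the tip to 12.6 mm over 26 mm, then a straight 12.6 mm shank to 64 mm above the tip, then an orange handle 26 mm in diameter and 42 mm tall (106 mm in all); 0.08 kg; origin at the tip, z up along the pin.
- drift_tip (a point): the tip of the tapered pin (its origin). Standing in the block, or fully home in the dock, the handle rests on what is under it. Driven through misplaced paddles, the cone slides them into line with a few newtons
- drift_shoulder (a point): on the tapered pin's axis 26 mm above the tip, where the cone ends and the full diameter starts
- pin1: lock pin: steel shank 10.6 mm in diameter and 56 mm long, its lowest 7 mm narrowing to 6 mm at the tip, with a cork head 24 mm in diameter and 32 mm tall on top (88 mm in all); 0.08 kg; origin at the tip, z up along the pin
- pin1_tip (a point): the tip of the first lock pin (its origin)
- pin2: second lock pin, the same as the first
- pin2_tip (a point): the tip of the second lock pin (its origin)
- tube1: bystander: upright glass tube with a cork top, 30 mm in diameter, 107 mm tall; origin under its centre
- tube2: bystander: a second such tube
- press: bystander: aluminium garlic press lying flat, about 190 x 60 x 30 mm; origin near the middle of its arms
- scoop: bystander: black plastic scoop lying flat, about 150 x 50 x 30 mm; origin near its middle

How it is judged (in metres and radians):
On the way, in this order (a step that is already met when the one before it is completed fails the run):
1. all paddles lie flat in the dock (horizontal distance between each of paddle_black, paddle_red, paddle_green, paddle_yellow and dock below 0.007 m and z of paddle_black in the frame of dock between 0.042 and 0.0725 m and angle between the x axis of each of paddle_black, paddle_red, paddle_green, paddle_yellow and the x axis of dock, either way round below 0.08 rad and (angle between paddle_black's own z axis and vertical below 0.08 rad or angle between paddle_black's own z axis and vertical above 3.06 rad) and z of paddle_red in the frame of dock between 0.042 and 0.0725 m and (angle between paddle_red's own z axis and vertical below 0.08 rad or angle between paddle_red's own z axis and vertical above 3.06 rad) and z of paddle_green in the frame of dock between 0.042 and 0.0725 m and (angle between paddle_green's own z axis and vertical below 0.08 rad or angle between paddle_green's own z axis and vertical above 3.06 rad) and z of paddle_yellow in the frame of dock between 0.042 and 0.0725 m and (angle between paddle_yellow's own z axis and vertical below 0.08 rad or angle between paddle_yellow's own z axis and vertical above 3.06 rad)), for 0.2 s.
2. the tapered pin is driven home through all the paddles at one end and has pulled them into line (all of step 1 and ((horizontal distance between drift_shoulder and dock_hole0 below 0.003 m and z of drift_shoulder in the frame of dock below 0.0425 m and angle between drift's own z axis and vertical below 0.08 rad) or (horizontal distance between drift_shoulder and dock_hole1 below 0.003 m and z of drift_shoulder in the frame of dock below 0.0425 m and angle between drift's own z axis and vertical below 0.08 rad)) and horizontal distance between each of paddle_black, paddle_red, paddle_green, paddle_yellow and dock below 0.004 m), for 0.2 s.
3. a lock pin is home at the other end while the tapered pin is still in (((horizontal distance between drift_shoulder and dock_hole0 below 0.003 m and z of drift_shoulder in the frame of dock below 0.0425 m and angle between drift's own z axis and vertical below 0.08 rad) or (horizontal distance between drift_shoulder and dock_hole1 below 0.003 m and z of drift_shoulder in the frame of dock below 0.0425 m and angle between drift's own z axis and vertical below 0.08 rad)) and ((horizontal distance between pin1_tip and dock_hole0 below 0.005 m and z of pin1_tip in the frame of dock below 0.025 m and angle between pin1's own z axis and vertical below 0.12 rad) or (horizontal distance between pin1_tip and dock_hole1 below 0.005 m and z of pin1_tip in the frame of dock below 0.025 m and angle between pin1's own z axis and vertical below 0.12 rad) or (horizontal distance between pin2_tip and dock_hole0 below 0.005 m and z of pin2_tip in the frame of dock below 0.025 m and angle between pin2's own z axis and vertical below 0.12 rad) or (horizontal distance between pin2_tip and dock_hole1 below 0.005 m and z of pin2_tip in the frame of dock below 0.025 m and angle between pin2's own z axis and vertical below 0.12 rad))), for 0.2 s.
At the end, for the whole second after the job is handed in: All paddles flat in the dock, middles within 4 mm of its middle, within 0.08 rad of its direction; a lock pin in each dock hole, within 5 mm of its centre, tip lower than 25 mm in the dock; the tapered pin upright in a block hole, tip lower than 12 mm; all at rest (all of step 1 and horizontal distance between each of paddle_black, paddle_red, paddle_green, paddle_yellow and dock below 0.004 m and (((horizontal distance between pin1_tip and dock_hole0 below 0.005 m and z of pin1_tip in the frame of dock below 0.025 m and angle between pin1's own z axis and vertical below 0.12 rad) and (horizontal distance between pin2_tip and dock_hole1 below 0.005 m and z of pin2_tip in the frame of dock below 0.025 m and angle between pin2's own z axis and vertical below 0.12 rad)) or ((horizontal distance between pin1_tip and dock_hole1 below 0.005 m and z of pin1_tip in the frame of dock below 0.025 m and angle between pin1's own z axis and vertical below 0.12 rad) and (horizontal distance between pin2_tip and dock_hole0 below 0.005 m and z of pin2_tip in the frame of dock below 0.025 m and angle between pin2's own z axis and vertical below 0.12 rad))) and ((horizontal distance between drift_tip and block_hole0 below 0.006 m and z of drift_tip in the frame of block below 0.012 m) or (horizontal distance between drift_tip and block_hole1 below 0.006 m and z of drift_tip in the frame of block below 0.012 m) or (horizontal distance between drift_tip and block_hole2 below 0.006 m and z of drift_tip in the frame of block below 0.012 m)) and angle between drift's own z axis and vertical below 0.15 rad and linear speed of each of paddle_black, paddle_red, paddle_green, paddle_yellow, drift, pin1, pin2 below 0.02 m/s); the robot touches nothing.
It fails at once if the first glass tube is shoved more than 30 mm (distance of tube1 from where it was at the start of the episode above 0.03 m).
It fails at once if the second glass tube is shoved more than 30 mm (distance of tube2 from where it was at the start of the episode above 0.03 m).
It fails at once if the garlic press is shoved more than 30 mm (distance of press from where it was at the start of the episode above 0.03 m).
It fails at once if the scoop is shoved more than 30 mm (distance of scoop from where it was at the start of the episode above 0.03 m).
It fails at once if a glass tube is knocked over (angle between any of tube1, tube2's own z axis and vertical above 0.5 rad).
Of paddle_red, paddle_green, paddle_yellow only 2 to 3 are there at a start; the rules pass over those that are not, and their reading is None.
At some moment in a run one of paddle_red, paddle_green, paddle_yellow may be knocked a few centimetres aside while the robot is not near it.
It also fails if it takes over 208 s, if anything falls off the work surface, if the arm or the gripper's body presses on something with over 40 N, if the wrist force passes 120 N, or if a joint passes its speed limit or range.

### The arm

A 6-joint arm with a two-finger parallel gripper is mounted at the origin on the work surface. World frame = base frame: x ahead of the robot, y to its left, z up, the work surface at z = 0. Lengths are in mm, angles in rad, forces in N, time in s.
With the tool pointing down it reaches from about 325 to 900 mm from the base axis. Payload 3.5 kg.
Tool frame: the origin (TCP) lies on the centre line of the jaws, within the pads' length; the fingertips stand 11 mm ahead of it and the grasp point (between the pads) lies 8 mm behind it (bot.tips_ahead is the distance from the TCP to the fingertips, in mm); z points along the fingers, y is the line along which they close (so a half turn about z gives the same grasp; the last joint's range is limited). The gripper opens to 85 mm and grips with 20 to 120 N. Pads are 22 mm wide; open, the fingers measure 114 mm over their backs; the gripper's body (76 mm by 85 mm) begins 54 mm behind the grasp point. The pads swing forward as they close: fully open they stand 13 mm farther back than shut.
Start: joints at [-1.325, 0.276, -0.026, 1.268, 0, 1.467], TCP at [213.594, -587.366, 242.313] pointing down, gripper open.
Joint ranges: [-3.12, 3.12], [-0.85, 1.88], [-1.08, 1.24], [-1.95, 2.15], [-1.57, 1.53], [-3.14, 3.14]. Speed limits (rad/s): [2.57, 2.57, 3.14, 3.14, 3.14, 3.14].

### API

Orientations are given as a rotation vector (axis times angle).
In Python, from bench import bot gives the robot as it stands. Calls block until the motion is done:
- bot.goto(position, orientation): joint-space move of the TCP to a pose.
- bot.move_l(position, ori=None, vel=150, contact_N=None): straight line of the TCP; ori=None keeps the orientation; vel is the mean speed in mm/s. With contact_N (N) it stops when the force on the tool has changed by that much, and returns True; else False.
- bot.move_joints(angles): joint-space move.
- bot.set_gripper(opening, force=None): opening from 0.0 (shut) to 1.0 (fully open); force is the grip in N (None keeps the last); returns when the fingers have stopped.
- bot.pause(seconds).
- bot.solve_ik(position, orientation): joint angles nearest the present ones, or None.
- bot.sense(): the state.
- bot.camera(name): name is "scene" or "top" or "wrist"; returns a dict with "frame" (384x512x3 uint8, red, green, blue), "fx", "fy", "cx", "cy" (pixels), "k1" (the pictures are not rectified: a ray, as slopes to the right and down, at radius r is drawn at 1 + k1 r^2 times it, then the intrinsics apply), "world_to_cam" (4x4, takes a point from world to camera coordinates). Camera axes: x right, y down, z forward; pixel columns grow to the right and rows downward; lengths in mm; the calibration is good to about 2 mm. A picture is of the moment at which its call begins. There is no depth.
A pose or a line that the arm cannot do raises bot.MotionError and nothing moves.
- bot.sign_off(): hands the job in; it is judged then, once.
The state is a dict: "time_s": time; "joints": joint angles; "qvel": joint speeds; "tau": joint torques, N m; "position": TCP position; "eef_rot": TCP orientation; "force": force on the tool from outside, world axes, zero at the start; "torque": the same for the moment, N m; "grip_width": opening from 0.0 (shut) to 1.0 (fully open); "grasp_force": force on a finger pad.
Only numpy, scipy, OpenCV 4.12 (cv2) and the standard library are available. Lean on these libraries where they do the work, as an engineer would, in place of code of your own. Each camera call takes 0.05 s, during which the arm holds its last target. There are 200 camera calls.

## Working session

There is one attempt and no reset: what is moved stays moved. The work goes in short steps, each a Python script; the robot and the scene stay as the last script left them, time stands still between calls to the robot, and variables do not carry over. Pictures are saved under pics/ and viewed, at most 14 in all, crops included, and the job is handed in when it is done.

```bash
mkdir -p pics; ls
python3 - <<'E'
from bench import bot
import cv2,numpy as np
for n in ("scene","top"):
    c=bot.camera(n); print(n,c["fx"],c["fy"],c["cx"],c["cy"],c["k1"],np.round(c["world_to_cam"],3).tolist())
    cv2.imwrite(f"pics/{n}0.png",c["frame"][:,:,::-1])
    np.save(f"pics/{n}0.npy",c,allow_pickle=True)
print(bot.sense())
E
```

```text
bench.py
pics
scene 420.06285371058567 420.06285371058567 249.14756592115342 191.50258399777786 -0.11236930129608033 [[0.506, 0.863, 0.02, -327.413], [0.558, -0.309, -0.77, -252.297], [-0.658, 0.4, -0.638, 1599.416], [0.0, 0.0, 0.0, 1.0]]
top 405.0104576211954 405.0104576211954 257.5681861784677 193.04240303752852 -0.1394070791969049 [[0.001, -1.0, 0.022, 6.241], [-0.987, -0.005, -0.158, 592.42], [0.158, -0.022, -0.987, 1123.561], [0.0, 0.0, 0.0, 1.0]]
{'time_s': 0.1, 'joints': array([-1.32541009e+00,  2.77075960e-01, -2.77785773e-02,  1.26799918e+00,
       -2.02438083e-05,  1.46739566e+00]), 'qvel': array([-0.00109405, -0.00275785,  0.00125055,  0.00116683, -0.00199371,
       -0.00101292]), 'tau': array([ 1.00989519e-04, -4.46708286e+01,  2.96128517e+01,  8.48386728e-03,
       -8.54933319e-05, -6.33468872e-06]), 'position': array([ 213.41248416, -586.6895186 ,  241.24327062]), 'eef_rot': array([-3.09192118e+00, -5.44744529e-01,  2.60785818e-04]), 'force': array([-0.33140831, -0.13924691, -0.39103224]), 'torque': array([ 0.04963433, -0.01050224, -0.02561035]), 'grasp_force': 0.0, 'grip_width': 1.0007297273600333}
```

View pics/top0.png

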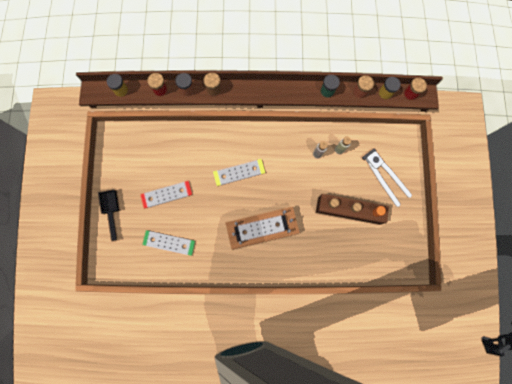

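View pics/scene0.png

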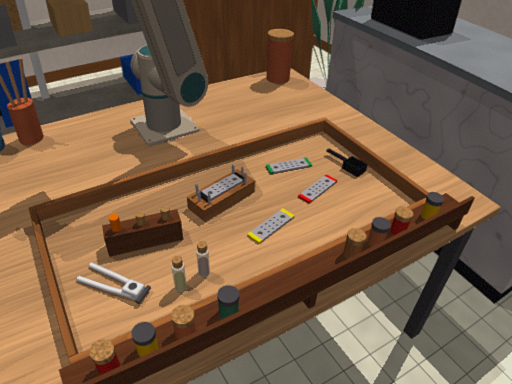

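The top view shows red at (166,194), green (169,243), yellow (240,172), dock (264,228), block (353,209) with the orange drift at its right end, and the tubes at about (320,150) and (343,146). The scene view agrees: all three loose paddles are present.

```bash
cat > h.py <<'E'
from bench import bot
import cv2, numpy as np
from scipy.spatial.transform import Rotation as R
def down(th):
    c,s=np.cos(th),np.sin(th)
    return R.from_matrix(np.array([[-s,c,0],[c,s,0],[0,0,-1.]]).T.reshape(3,3).T).as_rotvec()
def ray(c,px):
    K=np.array([[c["fx"],0,c["cx"]],[0,c["fy"],c["cy"]],[0,0,1.]])
    u=cv2.undistortPoints(np.float64(px).reshape(-1,1,2),K,np.array([c["k1"],0,0,0.]))[:,0]
    M=np.array(c["world_to_cam"]); d=np.c_[u,np.ones(len(u))]@M[:3,:3]
    return -M[:3,:3].T@M[:3,3],d
def w(c,px,z):
    o,d=ray(c,px); return (o+d*((z-o[2])/d[:,2])[:,None])[:,:2]
def proj(c,P):
    M=np.array(c["world_to_cam"]); K=np.array([[c["fx"],0,c["cx"]],[0,c["fy"],c["cy"]],[0,0,1.]])
    return cv2.projectPoints(np.float64(P).reshape(-1,1,3),cv2.Rodrigues(M[:3,:3])[0],M[:3,3],K,np.array([c["k1"],0,0,0.]))[0][:,0]
HUE={'red':((0,6),(174,180)),'green':((50,80),),'yellow':((24,34),),'orange':((7,16),)}
def mask(f,col,smin=150,vmin=70):
    h=cv2.cvtColor(f,cv2.COLOR_RGB2HSV); m=np.zeros(f.shape[:2],bool)
    for a,b in HUE[col]: m|=(h[...,0]>=a)&(h[...,0]<=b)&(h[...,1]>smin)&(h[...,2]>vmin)
    return m
def ends(c,col,z,near=None,rad=110):
    """(centre, angle, end distance) of a paddle from its two coloured ends, on plane z"""
    n,_,st,ce=cv2.connectedComponentsWithStats(mask(c["frame"],col).astype(np.uint8))
    idx=[i for i in range(1,n) if st[i,4]>=8]
    if len(idx)<2: return None
    P=w(c,ce[idx],z); A=st[idx,4]
    best=None
    for i in range(len(P)):
        for j in range(i):
            d=np.linalg.norm(P[i]-P[j]); m=(P[i]+P[j])/2
            if not 115<d<160 or (near is not None and np.linalg.norm(m-near)>rad): continue
            if best is None or A[i]+A[j]>best[0]:
                v=P[i]-P[j]; best=(A[i]+A[j],m,np.arctan2(v[1],v[0])%np.pi,d)
    return best and best[1:]
def shot(n,name=None):
    c=bot.camera(n)
    if name: cv2.imwrite(f"pics/{name}.png",c["frame"][:,:,::-1])
    return c
def hover(p,z,th):
    for t in (th,th+np.pi,th-np.pi):
        q=bot.solve_ik([*p,z],down(t))
        if q is not None and abs(q[5])<3.0: return bot.goto([*p,z],down(t))
    raise Exception("no ik")
E
python3 - <<'E'
from h import *
c=np.load("pics/top0.npy",allow_pickle=True).item()
for k in('red','green','yellow'): print(k,ends(c,k,8))
print('dock',w(c,[(264,228),(229,237),(299,219)],45),'block',w(c,[(353,209),(318,205),(388,214)],70))
print('pins',w(c,[(335,203),(357,207),(381,211)],105))
m=R.from_rotvec(bot.sense()["eef_rot"]).as_matrix(); print(np.round(m,2)); print(np.round(R.from_rotvec(down(.5)).as_matrix(),2))
hover(w(c,[(264,228)],45)[0],330,np.pi/2)
s=bot.sense();print(s["position"],s["joints"],s["time_s"])
cw=shot("wrist","w1"); M=cw["world_to_cam"]; print(np.round(M,3),-M[:3,:3].T@M[:3,3],cw["fx"],cw["k1"])
np.save("pics/w1.npy",cw,allow_pickle=True)
E
```

```text
red (array([593.98324611, 282.29538909]), np.float64(1.8579387162857408), np.float64(140.73198155645866))
green None
yellow None
dock [[ 491.56209873  -10.47934775]
 [ 465.52859625   89.27668015]
 [ 517.64752349 -111.33667578]] block [[ 543.95684405 -263.81301669]
 [ 555.19790681 -163.01042741]
 [ 529.57449084 -366.42912567]]
pins [[ 556.32464855 -204.50367703]
 [ 545.32101016 -266.14047184]
 [ 534.20131504 -334.24467493]]
[[ 0.94  0.34 -0.  ]
 [ 0.34 -0.94  0.  ]
 [ 0.   -0.   -1.  ]]
[[-0.48  0.88 -0.  ]
 [ 0.88  0.48  0.  ]
 [ 0.   -0.   -1.  ]]
[491.64514261 -11.04597466 329.84935592] [-1.53871980e-01  3.20771952e-03 -1.60486976e-01  1.40725342e+00
 -2.25646078e-04 -1.52733167e-01] 2.4083
[[ 2.00000e-03  1.00000e+00 -0.00000e+00  1.05630e+01]
 [ 9.65000e-01 -2.00000e-03  2.64000e-01 -5.32058e+02]
 [ 2.64000e-01 -1.00000e-03 -9.65000e-01  3.33123e+02]
 [ 0.00000e+00  0.00000e+00  0.00000e+00  1.00000e+00]] [425.42187962 -11.13660035 461.58551666] 324.0356933148192 -0.07521441141635038
```

View pics/w1.png

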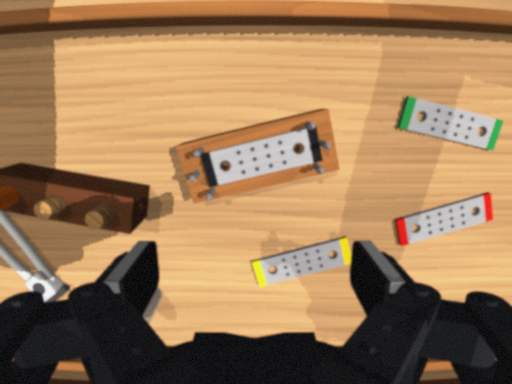

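The wrist view shows the dock at about (262,155) with the black paddle's holes at (225,165) and (298,148), the green, red and yellow paddles, and the block at left. Next I take close views of the dock and block from opposite yaws.

Run:
```python
from h import *
import pickle
print(bot.tips_ahead)
D=np.arctan2(100,-26); B=np.arctan2(203,-(530-555)*-1)
B=np.arctan2(555-529.6,203); B=np.arctan2(203,25.4)
out={}
for n,ctr,th0,zt,h in (("dock",np.array([491.5,-10.7]),D,240,45),("block",np.array([544,-264]),B,270,70)):
    for k,th in enumerate((th0,th0+np.pi)):
        tx=np.array([-np.sin(th),np.cos(th)])
        q=bot.solve_ik([*(ctr-tx*30),zt],down(th))
        th_=th
        if q is None: print(n,k,"noik"); continue
        bot.goto([*(ctr-tx*30),zt],down(th)); bot.pause(.3)
        c=shot("wrist",f"{n}{k}"); out[n,k]=c
        print(n,k,np.round(proj(c,[[*ctr,h]]),0),bot.sense()["joints"][5])
pickle.dump(out,open("views.pkl","wb"))
im=[]
for n in("dock","block"):
    for k in(0,1):
        if (n,k) not in out: continue
        c=out[n,k]; im.append(c["frame"])
while len(im)<4: im.append(im[0]*0)
for i,nm in((0,"mA"),(2,"mB")):
    m=np.vstack([cv2.resize(x[60:260,96:416],None,fx=2,fy=2,interpolation=cv2.INTER_CUBIC)[:300*2//2*1+100] for x in im[i:i+2]])
    for y in range(0,m.shape[0],1): pass
    m=m[:, :]
    cv2.imwrite(f"pics/{nm}.png",cv2.resize(m,(480,600))[:,:,::-1] if 0 else m[:,:,::-1]); print(m.shape)
```

```text
11.0
dock 0 [[255. 139.]] -0.38435056733613937
dock 1 [[254. 141.]] 2.7079460444950207
block 0 [[254. 140.]] -0.414109570819885
block 1 [[254. 141.]] 2.6853270413085437
(800, 640, 3)
(800, 640, 3)
```

Run:
```python
from h import *
import pickle
v=pickle.load(open("views.pkl","rb"))
for n,nm in(("dock","mC"),("block","mD")):
    m=np.vstack([cv2.resize(v[n,k]["frame"][85:195,125:385],(702,297),interpolation=cv2.INTER_CUBIC) for k in(0,1)])
    cv2.imwrite(f"pics/{nm}.png",m[:,:,::-1])
```

```text
(no output)
```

View pics/mC.png

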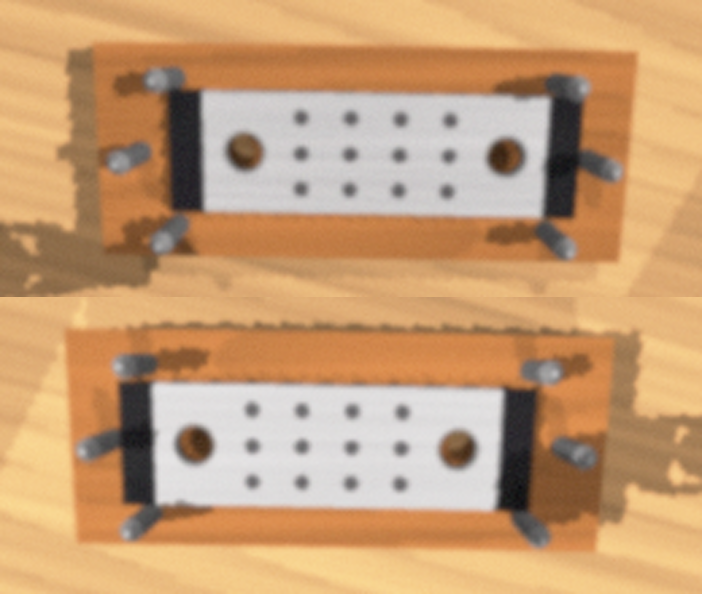

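View pics/mD.png

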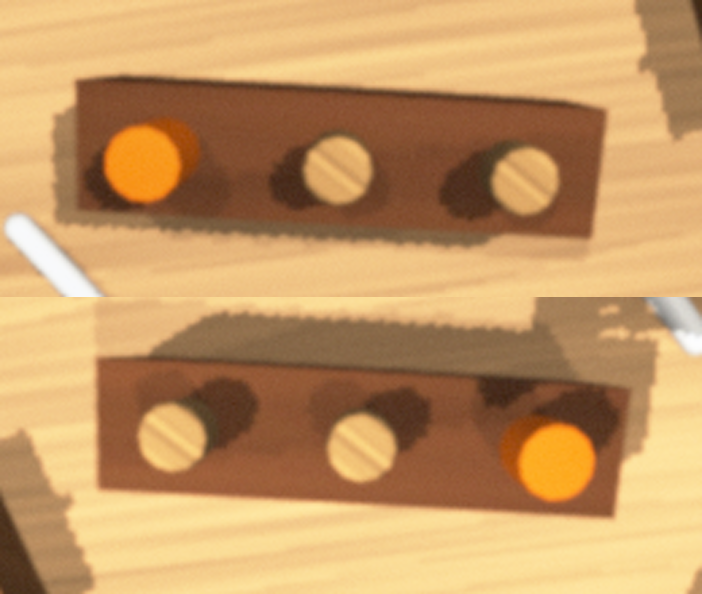

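The dock views show post tips and dock corners clearly, e.g. in the upper view tips at (155,77), (122,159), (163,241), (580,88), (610,169), (568,250). The block views show the drift top at (142,163) and corks at (338,170) and (525,181). I fit the poses from these.

```bash
cat > fit.py <<'E'
from h import *
import pickle
from scipy.optimize import least_squares
v=pickle.load(open("views.pkl","rb"))
def px(p,k): p=np.float64(p)-[0,297*k]; return (p+.5)/2.7-.5+[125,85]
def fit(cams,obs,x0,loss='soft_l1'):
    # obs: list of (cam,pixel,list of alternative (x,y,z) body points) ; pose x,y,yaw
    def res(p):
        c,s=np.cos(p[2]),np.sin(p[2]); r=[]
        for k,q,b in obs:
            P=[p[0]+c*b[0]-s*b[1],p[1]+s*b[0]+c*b[1],b[2]]
            r.append(w(cams[k],[q],b[2])[0]-P[:2])
        return np.ravel(r)
    s=least_squares(res,x0,loss=loss); return s.x,res(s.x).reshape(-1,2)
tips=[(-70,27.5,85),(-83.5,0,85),(-70,-27.5,85),(70,27.5,85),(83.5,0,85),(70,-27.5,85)]
cor=[(-100,40,45),(100,40,45),(100,-40,45),(-100,-40,45)]
o0=[(155,77),(122,159),(163,241),(580,88),(610,169),(568,250),(95,44),(637,53),(619,262),(104,254)]
o1=[(122,367),(84,453),(130,533),(551,372),(589,460),(543,541),(66,331),(612,338),(597,549),(79,541)]
bc=[(-100,25,70),(100,25,70),(100,-25,70),(-100,-25,70)]
bp=[(-65,0,112),(0,0,102),(65,0,102)]
b0=[(142,163),(338,170),(525,181),(78,82),(606,110),(590,237),(78,210)]
b1=[(556,461),(362,447),(172,437),(629,388+129)]
def rot(ps): return [(-a,-b,c) for a,b,c in ps]
def ax(n,k):  # image-right dir in world
    r=np.array(v[n,k]["world_to_cam"])[0,:2]; return np.arctan2(r[1],r[0])
A=ax("dock",0)
D={k:v["dock",k] for k in(0,1)}; Bv={k:v["block",k] for k in(0,1)}
ob0=[(0,px(q,0),b) for q,b in zip(o0,tips+cor)]
ob1=[(1,px(q,1),b) for q,b in zip(o1,rot(tips+cor))]
b1=[(556,461),(362,447),(172,437),(613,517),(97,489),(97,358),(629,388)]
ab0=[(0,px(q,0),b) for q,b in zip(b0,bp+bc)]
ab1=[(1,px(q,1),b) for q,b in zip(b1,bp+[(-100,25,70),(100,25,70),(100,-25,70),(-100,-25,70)])]
if __name__=="__main__":
    for nm,C,sets,x0 in(("dock",D,(ob0,ob1,ob0+ob1),[491,-11,A]),("block",Bv,(ab0,ab1,ab0+ab1),[544,-264,ax("block",0)])):
        for s in sets:
            p,r=fit(C,s,x0); print(nm,np.round(p,4),np.round(np.sqrt((r**2).mean()),2))
        print(np.round(r,1).tolist())
    for k,h in((0,[(244,152),(506,157)]),(1,[(458,449),(194,445)])):
        H=w(D[k],px(h,k),53); print("black holes",H,"mid",H.mean(0))
    for k,h in((0,b0),(1,b1)):
        print("pins",[np.round(w(Bv[k],[px(h[i],k)],z)[0],1).tolist() for i,z in((0,112),(1,102),(2,102))])
E
python3 fit.py
```

```text
dock [492.6392  -5.7287   1.806 ] 1.23
dock [493.4557  -6.2884   1.8108] 0.66
dock [493.1684  -6.0586   1.8095] 1.07
[[-1.5, 1.2], [-2.7, 2.4], [-2.4, 1.5], [0.4, -0.7], [-0.6, -2.3], [-0.7, -0.8], [0.6, 1.2], [1.1, 0.1], [0.1, 0.2], [-0.1, 0.0], [0.3, -0.9], [0.0, -0.6], [0.9, -0.9], [0.2, 1.4], [-0.0, 0.2], [-0.0, 0.1], [-0.3, -0.9], [-0.3, 0.6], [1.2, -0.1], [1.5, -0.7]]
block [ 547.2027 -268.6594    1.3904] 0.61
block [ 547.6364 -268.7369    1.3909] 0.4
block [ 547.438  -268.7006    1.3908] 0.53
[[-0.6, 0.2], [-0.4, 0.2], [-0.3, -0.2], [1.1, 1.1], [0.3, -0.7], [-0.8, -0.6], [-0.4, 0.4], [0.5, 0.3], [0.2, -0.2], [0.2, -0.3], [0.6, 0.3], [0.5, -0.2], [-0.5, -0.7], [-0.2, 0.7]]
black holes [[502.54121152 -48.86416368]
 [480.22031198  44.41467274]] mid [491.38076175  -2.22474547]
black holes [[502.83247382 -48.84728432]
 [480.2223545   44.35455933]] mid [491.52741416  -2.2463625 ]
pins [[535.2, -332.5], [547.1, -268.5], [558.8, -204.9]]
pins [[536.3, -332.4], [547.7, -268.9], [559.3, -205.1]]
```

```bash
cat >> h.py <<'E'
DOCK=np.array([493.0,-6.1]); DA=1.808; BL=np.array([547.4,-268.7]); BA=1.391
def dirv(a): return np.array([np.cos(a),np.sin(a)])
def ax_th(a):
    """closing direction across a long axis a, the joint-6-friendly one of the two"""
    q0=bot.sense()["joints"]; best=None
    for t in (a+np.pi/2,a-np.pi/2):
        pass
    return a+np.pi/2
def at(p,z,th):
    """joint move to p,z; choose the half turn with the smaller joint 6"""
    c=[]
    for t in (th,th+np.pi):
        q=bot.solve_ik([*p,z],down(t))
        if q is not None: c.append((abs(q[5]),t))
    t=min(c)[1]; bot.goto([*p,z],down(t)); return t
def st():
    s=bot.sense(); return "t%.1f z%.1f w%.3f g%.1f F%s q6 %.2f"%(s["time_s"],s["position"][2],s["grip_width"],s["grasp_force"],np.round(s["force"],1),s["joints"][5])
E
python3 - <<'E'
from h import *
bm=np.array([491.45,-2.23])
bot.set_gripper(.68)
at(bm,110,DA+np.pi/2); print(st())
hit=bot.move_l([*bm,52],vel=40,contact_N=4); print(hit,st())
z=bot.sense()["position"][2]
bot.move_l([*bm,z+3],vel=40)
bot.set_gripper(0,30); print(st(),bot.tips_ahead)
bot.move_l([*bm,z+5],vel=30); print(st())
d=dirv(DA); p=bm+d*((DOCK-bm)@d)
bot.move_l([*p,z+5],vel=20); print(st(),p)
bot.move_l([*p,z+2.5],vel=30,contact_N=5);print(st())
bot.set_gripper(.68)
bot.move_l([*p,190],vel=200); print(st())
E
```

```text
t13.9 z110.6 w0.680 g0.0 F[-0.5 -0.1  1. ] q6 1.20
False t15.5 z52.3 w0.679 g0.0 F[ 0.2 -0.1  0.5] q6 1.20
t16.0 z55.7 w0.502 g31.0 F[-0.4  0.2  3.2] q6 1.20 11.0
t16.3 z57.0 w0.500 g30.7 F[ 0.9  0.1 -1. ] q6 1.20
t16.6 z57.1 w0.498 g30.7 F[ 0.4  0.3 -1.5] q6 1.19 [492.41951812  -6.24033436]
t16.9 z55.6 w0.503 g31.4 F[-1.4  0.8  5.6] q6 1.19
t18.0 z188.9 w0.682 g0.0 F[-0.2  0.3 -0.6] q6 1.19
```

```bash
cat >> h.py <<'E'
def look(ctr,th,z=240,off=30):
    for t in (th,th+np.pi):
        q=bot.solve_ik([*(ctr+off*np.array([np.sin(t),-np.cos(t)])),z],down(t))
        if q is not None and abs(q[5])<2.6: break
    bot.goto([*(ctr+off*np.array([np.sin(t),-np.cos(t)])),z],down(t)); bot.pause(.25)
    return bot.camera("wrist")
E
python3 - <<'E'
from h import *
import pickle
c1=np.load("pics/w1.npy",allow_pickle=True).item()
G={k:w(c1,[q],8)[0] for k,q in(('red',(443,218)),('green',(451,123)),('yellow',(303,261)))}
print(G)
cd=look(DOCK,DA); pickle.dump(cd,open("cd.pkl","wb"))
m=cv2.cvtColor(cd["frame"],cv2.COLOR_RGB2GRAY)
cv=look(G['yellow'],DA); pickle.dump(cv,open("cy.pkl","wb"))
h=cv2.cvtColor(cv["frame"],cv2.COLOR_RGB2HSV)
p=np.int32(proj(cv,[[*G['yellow'],8]])[0]); print(p,ends(cv,'yellow',8,G['yellow']),bot.sense()["time_s"])
for k in('red','green','yellow'): print(k,ends(c1,k,8))
m=np.vstack([cv2.resize(x["frame"][85:195,125:385],(702,297),interpolation=cv2.INTER_CUBIC) for x in(cd,cv)])
cv2.imwrite("pics/mE.png",m[:,:,::-1])
E
```

```text
{'red': array([591.71756041, 276.79629773]), 'green': array([449.20145773, 267.44929403]), 'yellow': array([661.08354194,  64.03123994])}
[254 137] (array([662.73281274,  62.54266883]), np.float64(1.8417564388635805), np.float64(139.38432571293174)) 20.7583
red (array([593.08232502, 280.44591149]), np.float64(1.8547465298268242), np.float64(139.81194200684848))
green (array([449.94706717, 268.64366806]), np.float64(1.369376987446966), np.float64(139.55941535126843))
yellow (array([662.40497693,  62.14295549]), np.float64(1.8383075264943711), np.float64(139.85400969786966))
```

View pics/mE.png

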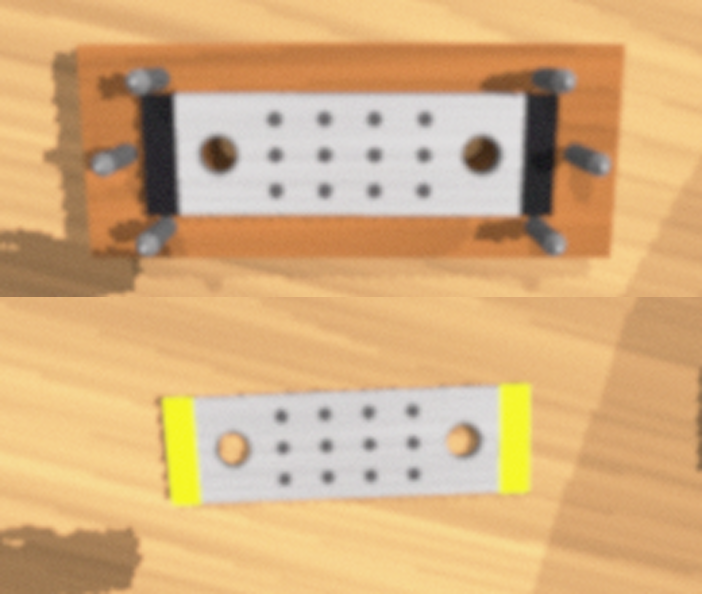

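The dock's black paddle now sits centred, with holes at (218,154) and (482,155), and yellow is detected cleanly. I refit the dock, then pick yellow.

```bash
cat > f2.py <<'E'
from fit import *
cd=pickle.load(open("cd.pkl","rb")); C={0:D[0],1:D[1],2:cd}
o2=[(135,79),(99,162),(148,243),(569,79),(604,163),(559,245),(77,44),(624,44),(609,257),(91,258)]
ob2=[(2,px(q,0),b) for q,b in zip(o2,tips+cor)]
a=np.array(cd["world_to_cam"])[0,:2]; a=np.arctan2(a[1],a[0])
x0=[493,-6,1.808]
if abs(np.cos(a-1.808)+1)<.3: ob2=[(k,q,(-b[0],-b[1],b[2])) for k,q,b in ob2]
for s in (ob2,ob0+ob1+ob2,[o for o in ob0+ob1+ob2 if o[2][2]==45],[o for o in ob0+ob1+ob2 if o[2][2]==85]):
    p,r=fit(C,s,x0); print(np.round(p,3),np.sqrt((r**2).mean()))
H=w(cd,px([(218,154),(482,155)],0),53); print(H,H.mean(0),np.arctan2(*(H[1]-H[0])[::-1])%np.pi)
E
python3 f2.py
```

```text
[492.553  -5.894   1.807] 0.68910729497335
[492.977  -5.987   1.809] 0.9773519634354444
[493.541  -6.03    1.809] 0.5565721643093808
[492.443  -5.956   1.807] 1.0462241101210366
[[504.1751642  -52.91363853]
 [482.05198433  40.4766997 ]] [493.11357426  -6.21846941] 1.8033980374719667
```

```bash
sed -i 's/DOCK=np.array(\[493.0,-6.1\])/DOCK=np.array([493.0,-6.0])/' h.py
cat >> h.py <<'E'
def pick(col,near,a0):
    for i in range(2):
        e=ends(look(near,a0),col,8,near,150)
        p,a=e[0],e[1]
        if np.linalg.norm(p-near)<8: break
        near=p
    print(col,p,a,e[2])
    bot.set_gripper(.68)
    t=at(p,70,a+np.pi/2)
    bot.move_l([*p,10.3],vel=60,contact_N=8); bot.set_gripper(0,40); print("grip",st())
    bot.move_l([*p,150],vel=200); print("up",st())
def place(level):
    bz=45+8*level          # top of what is there
    at(DOCK,150,DA+np.pi/2); bot.pause(.2)
    bot.move_l([*DOCK,115],vel=80)
    h=bot.move_l([*DOCK,bz+9.5],vel=35,contact_N=6)
    print("down",h,st(),"want z",bz+10.3)
E
python3 - <<'E'
from h import *
pick('yellow',np.array([662.6,62.4]),1.84)
place(1)
E
```

```text
yellow [662.65654629  62.58273064] 1.8429809206686605 139.46035025124226
grip t24.3 z11.3 w0.497 g41.0 F[ 1.1 -0.6  2.1] q6 1.30
up t25.2 z148.4 w0.499 g40.7 F[ 0.4 -1.2 -1.6] q6 1.30
down True t28.1 z64.2 w0.497 g41.2 F[-0.8 -0.2  4.9] q6 1.19 want z 63.3
```

```bash
cat >> h.py <<'E'
def release():
    bot.set_gripper(.68); p=bot.sense()["position"]; bot.move_l([*p[:2],150],vel=200)
E
python3 - <<'E'
from h import *
release()
pick('red',np.array([593,280.4]),1.855)
place(2)
E
```

```text
red [593.72369167 281.14519077] 1.8513484462916994 138.95653977830867
grip t33.5 z11.2 w0.496 g41.1 F[ 0.4 -0.1  2.9] q6 -1.51
up t34.4 z148.4 w0.495 g40.8 F[-0.6  0.9 -1.6] q6 -1.51
down True t38.6 z72.2 w0.495 g41.3 F[-0.7  0.1  4.4] q6 1.19 want z 71.3
```

Run:
```python
from h import *
import pickle
release()
pick('green',np.array([450,268.6]),1.369)
place(3)
release()
c=look(DOCK,DA); pickle.dump(c,open("cd2.pkl","wb")); print(ends(c,'green',77,DOCK),st())
c2=look(BL,BA,270)
m=np.vstack([cv2.resize(x["frame"][85:195,125:385],(702,297),interpolation=cv2.INTER_CUBIC) for x in(c,c2)])
cv2.imwrite("pics/mF.png",m[:,:,::-1])
```

```text
green [449.39290303 269.44404293] 1.370715806796244 138.23430305361404
grip t43.9 z11.1 w0.499 g41.1 F[-0.4 -0.1  3.8] q6 -0.95
up t44.7 z148.6 w0.499 g40.8 F[-0.  -0.2 -1.9] q6 -0.95
down True t48.3 z80.1 w0.501 g41.3 F[-0.  -0.4  4.8] q6 1.19 want z 79.3
(array([492.28816097,  -6.42813864]), np.float64(1.8039845190333628), np.float64(138.55317842546899)) t50.8 z239.8 w0.681 g0.0 F[ 0.3 -0.5  1.3] q6 -0.36
```

View pics/mF.png

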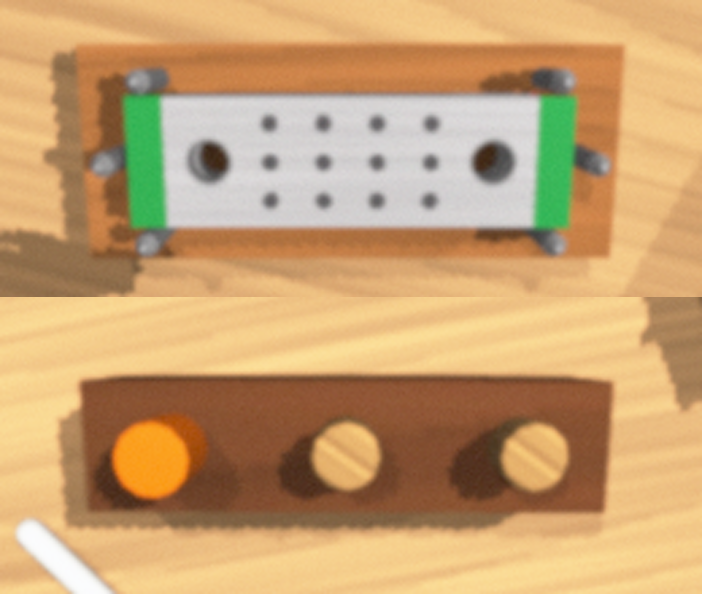

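The stack is fully seated with both holes visible at (208,162) and (494,162); the drift and both pins stand in the block. Next is the drift.

```bash
cat >> h.py <<'E'
HOLE={+1:DOCK+48*dirv(DA),-1:DOCK-48*dirv(DA)}
PIN={'drift':np.array([535.8,-332.4]),'pin1':np.array([547.4,-268.7]),'pin2':np.array([559.0,-205.0])}
def tdir(a,tol=0):
    return a+np.pi/2
def grab(p,z,th,force=80):
    bot.set_gripper(.6)
    t=at(p,170,th)
    bot.move_l([*p,z],vel=80,contact_N=8); print("at",st())
    bot.set_gripper(0,force); bot.pause(.2); print("grip",st())
    return t
def carry(p,z,th):
    q=bot.sense()["position"]; bot.move_l([*q[:2],z],vel=120)
    bot.move_l([*p,z],down(th),vel=150); bot.pause(.3); print("over",st())
E
python3 - <<'E'
from h import *
import pickle
from fit import px
c=pickle.load(open("cd2.pkl","rb"))
H=w(c,px([(208,162),(494,162)],0),77); print(H,H.mean(0),HOLE)
t=grab(PIN['drift'],92,BA+np.pi/2)
dt=(DA-BA); 
carry(HOLE[-1],215,t+dt)
h=bot.move_l([*HOLE[-1],165],vel=80,contact_N=6); print(h,st())   # tip about 79
h=bot.move_l([*HOLE[-1],98.5],vel=30,contact_N=25); print(h,st())
E
```

```text
[[503.96317176 -52.6742772 ]
 [481.40361387  40.97183574]] [492.68339281  -5.85122073] {1: array([481.72069493,  40.65594579]), -1: array([504.27930507, -52.65594579])}
at t54.9 z92.7 w0.598 g0.0 F[-0.3  0.6  0.7] q6 1.09
grip t55.4 z93.0 w0.282 g78.2 F[-1.4  0.7  6.5] q6 1.09
over t58.9 z215.0 w0.284 g78.5 F[-0.   0.6  0.1] q6 1.10
False t59.7 z165.2 w0.279 g78.5 F[ 0.1 -0.3 -0. ] q6 1.10
False t62.1 z99.9 w0.281 g79.3 F[-3.3 -0.4  8.5] q6 1.10
```

Run:
```python
from h import *
p=bot.sense()["position"]
bot.set_gripper(.6); bot.move_l([*p[:2],215],vel=150)
c=look(DOCK,DA,z=270,off=30)
cv2.imwrite("pics/mG.png",cv2.resize(c["frame"][60:220,125:385],None,fx=2.5,fy=2.5)[:,:,::-1])
m=mask(c["frame"],'orange',170,150); m[:60]=0;m[220:]=0
n,_,s,ce=cv2.connectedComponentsWithStats(m.astype(np.uint8)); i=1+np.argmax(s[1:,4]); print(s[i],w(c,[ce[i]],115),ends(c,'green',77,DOCK))
print(st())
```

```text
[186 132  32  29 348] [[503.35603736 -52.0284577 ]] (array([490.99050387,  -6.6736287 ]), np.float64(1.7813870376361989), np.float64(139.4141324681887))
t65.0 z269.9 w0.600 g0.0 F[ 0.4  0.4 -0.5] q6 -0.36
```

View pics/mG.png

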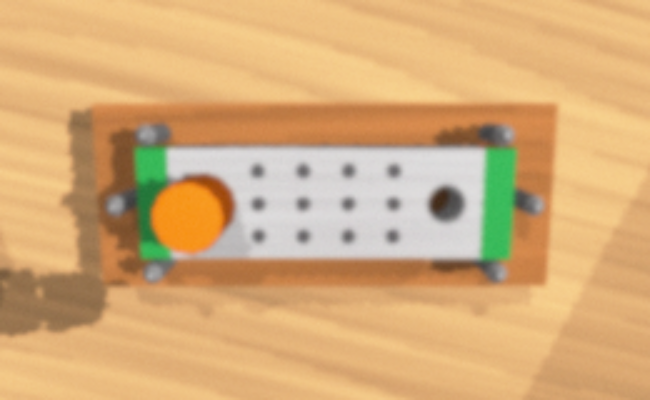

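The drift stands home at (188,217), and the free hole at (446,204) is open. Now lock pin 1 into the other end.

```bash
cat >> h.py <<'E'
def insert(name,hole,zg=89):
    t=grab(PIN[name],zg,BA+np.pi/2)
    z0=bot.sense()["position"][2]; off=z0-14
    carry(HOLE[hole],205,t+DA-BA)
    bot.move_l([*HOLE[hole],off+84],vel=80,contact_N=6); print(st())
    h=bot.move_l([*HOLE[hole],off+20],vel=30,contact_N=15); print("in",h,st(),"want",off+21)
E
python3 - <<'E'
from h import *
insert('pin1',+1)
E
```

```text
at t67.7 z89.7 w0.600 g0.0 F[-0.6  0.3  0.7] q6 1.19
grip t68.3 z90.0 w0.255 g78.2 F[-0.8 -0.5  5.7] q6 1.19
over t72.0 z205.0 w0.254 g78.3 F[ 0.3  0.8 -0.7] q6 1.28
t72.7 z160.1 w0.247 g78.3 F[-0.1  0.3 -0.5] q6 1.28
in False t75.0 z96.9 w0.254 g78.7 F[-3.3  0.7  5.1] q6 1.28 want 96.95026773279488
```

Run:
```python
from h import *
p=bot.sense()["position"]
bot.set_gripper(.6); bot.pause(.4); bot.move_l([*p[:2],200],vel=150)
c=look(DOCK,DA,z=270,off=30)
cv2.imwrite("pics/mH.png",cv2.resize(c["frame"][60:220,125:385],None,fx=2.5,fy=2.5)[:,:,::-1])
t=grab(HOLE[-1],99.5,DA+np.pi/2)
bot.pause(.1)
off=bot.sense()["position"][2]-13
carry(PIN['drift'],215,t+BA-DA)
bot.move_l([*PIN['drift'],off+72],vel=80,contact_N=6); print(st())
h=bot.move_l([*PIN['drift'],off+5],vel=30,contact_N=15); print("in",h,st(),"want",off+6)
```

```text
at t80.9 z100.0 w0.599 g0.0 F[ 0.1 -1.   0.1] q6 1.10
grip t81.5 z100.4 w0.277 g78.2 F[-0.7 -0.6  5.8] q6 1.10
over t85.0 z215.0 w0.280 g78.6 F[ 0.5  0.5 -0.3] q6 1.09
t85.9 z159.7 w0.281 g78.6 F[ 0.5  0.3 -0.3] q6 1.09
in False t88.3 z93.4 w0.279 g79.1 F[-2.4  1.2  5.8] q6 1.09 want 93.40498764490731
```

View pics/mH.png

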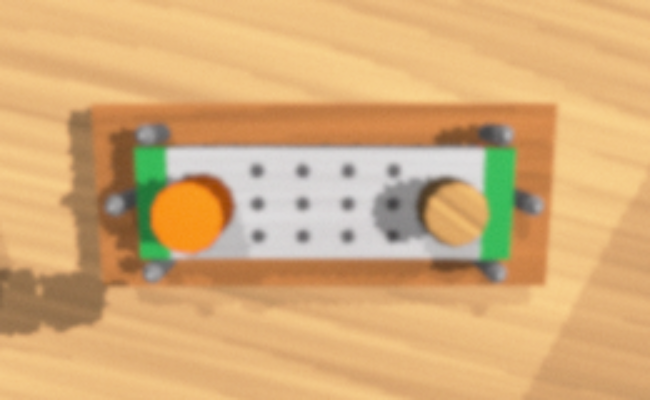

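Before removal, the drift (188,217) and pin 1 (456,212) both stood home. The drift is now back in the block, so pin 2 goes in.

Run:
```python
from h import *
p=bot.sense()["position"]
bot.set_gripper(.6); bot.pause(.2); bot.move_l([*p[:2],190],vel=150)
insert('pin2',-1)
p=bot.sense()["position"]
bot.set_gripper(.6); bot.pause(.2); bot.move_l([*p[:2],200],vel=150)
a=look(DOCK,DA,z=270,off=30); b=look(BL,BA,z=290); print(st())
m=np.vstack([cv2.resize(x["frame"][75:205,125:385],None,fx=2.25,fy=2.25) for x in(a,b)])
cv2.imwrite("pics/mI.png",m[:,:,::-1])
print(ends(a,'green',77,DOCK))
```

```text
at t91.6 z89.7 w0.602 g0.0 F[-0.   0.3  0.1] q6 1.29
grip t92.2 z90.0 w0.252 g78.2 F[-1.2 -0.1  6.4] q6 1.29
over t94.8 z204.9 w0.249 g78.4 F[-0.2  0.1 -1. ] q6 1.10
t95.5 z160.0 w0.254 g78.3 F[ 0.5 -0.2 -0.4] q6 1.10
in False t97.8 z96.9 w0.252 g78.7 F[-2.9  0.7  5.2] q6 1.10 want 96.95325966660832
t102.3 z290.2 w0.606 g0.0 F[ 0.4 -0.9  0.7] q6 -0.36
(array([491.90516357,  -5.97890128]), np.float64(1.7958324002705401), np.float64(139.07614354492333))
```

View pics/mI.png

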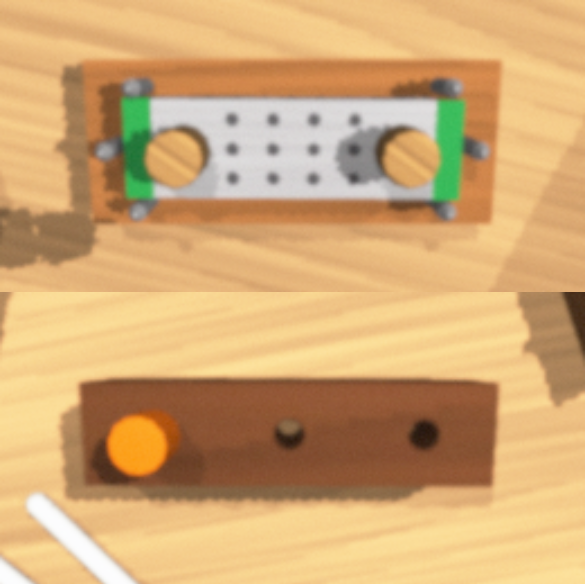

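Both lock pins are home in the dock at (175,158) and (410,157), and the drift stands in the block at (137,445). Handing in.

```bash
python3 -c "
from bench import bot
print(bot.sign_off())"
```

```text
the job is handed in; nothing more can be done
None
```

I handed the job in at about 102 s of the 208 s allowed: all three loose paddles are stacked on the black one, both lock pins are home in the dock, and the tapered pin is back in the tool block. The final pictures and the seating heights agree with this, but sign-off returned no verdict.

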